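Stock the second condiment rack to match the first

ROBOT

A 7-joint arm with a two-finger parallel gripper is mounted at the origin on a cart in front of the work surface, level with it; the furniture and walls round the work are solid. World frame = base frame: x ahead of the robot, y to its left, z up, the work surface at z = 0. Lengths are in m, angles in rad, forces in N, time in s.
With the tool pointing down it reaches from about 0.4 to 0.875 m from the base axis. Payload 6.5 kg.
Tool frame: the origin (TCP) lies midway between the tips of the shut fingers; the grasp point (between the pads) lies env.grasp_offset behind it (env.grasp_offset is the distance from the TCP to the grasp point, in m); z points along the fingers, y is the line along which they close (so a half turn about z gives the same grasp; the last joint's range is limited). The gripper opens to 85 mm and grips with 20 to 120 N. Pads are 22 mm wide; open, the fingers measure 114 mm over their backs; the gripper's body (76 mm by 85 mm) begins 54 mm behind the grasp point. The pads swing forward as they close: fully open they stand 13 mm farther back than shut.
Start: joints at [-1.257, 0.536, -0.004, 1.538, 0.003, 1.067, -0.071], TCP at [0.241, 0.604, 0.231] pointing down, gripper open.
Joint ranges: [-2.7, 2.7], [-0.37, 2.16], [-1.27, 1.26], [0.24, 2.4], [-1.31, 4.45], [0.19, 1.91], [-2.76, 2.76]. Speed limits (rad/s): [2.39, 2.39, 3.14, 3.14, 3.14, 3.14, 3.14].

INTERFACE

Orientations are given as [roll, pitch, yaw] about the fixed x, y, z axes, in that order (R = Rz(yaw) Ry(pitch) Rx(roll)).
In Python, from station import env, optics, order gives the robot as it stands. The module is installed in compiled form; this text tells all that it offers.
- The arm moves only by the tool apply_moves, never from a script. Its arguments are lists of equal length, an entry for each row: "xyz": the shift along the tool's x, y, z in normalised numbers (1 is 0.25 m), a list of three; "yaw": the turn about the tool's z in a scale on which 1.0 is 180 degrees. A call has 1 to 5 rows; each row is the pose to reach, as a shift and turn from the pose commanded when the call began, along the tool's axes at that moment; what a row does not reach only later rows make up. A row lasts 1/12 s, in which the tool goes at most 41.7 mm and 7.16 degrees, less where a joint would pass 70% of its speed; a pose out of reach is approached as far as the arm can. Shift and turn numbers lie between -1 and 1, and a call with a number outside is refused. A call with a gripper value outside its range is refused whole. "grip" is the opening, from 0 (shut) to 1 (fully open), set as the call begins (left out, the last holds). The fingers move at their own pace and stop on an object; "force" is the grip in N (left out, the last holds). Time passes only in rows, so rows that repeat a pose let the fingers close. It gives the time, the measured TCP pose, the force, the opening and the grip force at its end, in the units of the state.
- env.read_state(): the state, without advancing time (a new reading comes with each control period).
- optics.camera(name): name is "side" or "top" or "wrist"; returns a dict with "frame" (420x560x3 uint8, blue, green, red), "fov_y" (degrees; the focal length in pixels is half the picture's height over the tangent of half this angle, whatever the lens; pixels are square), "cx", "cy" (the principal point, pixels), "dist_coeffs" ([k1, k2, p1, p2, k3] as OpenCV has them; the pictures are not rectified), "xyz" and "attitude" of the camera in the world. Camera axes: x right, y down, z forward; pixel columns grow to the right and rows downward; lengths in m; the calibration is good to about 2 mm. A picture is of the moment at which its call begins. There is no depth.
- order.job_done(): hands the job in; it is judged then, once.
The state is a dict: "clock": time; "joint_pos": joint angles; "joint_velocities": joint speeds; "tau": joint torques, N m; "position": TCP position; "tool_rot": TCP orientation; "contact_force": force on the tool from outside, world axes, zero at the start; "moment": the same for the moment, N m; "gripper_width": opening from 0.0 (shut) to 1.0 (fully open); "grasp_force": force on a finger pad.
Only numpy, scipy, OpenCV 4.12 (cv2) and the standard library are available. Lean on these libraries where they do the work, as an engineer would, in place of code of your own. Each camera call takes 0.05 s, during which the arm holds its last target. There are 200 camera calls.

TASK

Every condiment rack aboard is kept in the same order, so that the crew finds things without looking. Move the salt shaker, spice jar, sauce bottle and pepper mill from the wire draining rack into the empty wooden rack beside it, one set down gently and upright in each bay, in the same left-to-right order (seen from the robot) as in the filled wooden rack at the back. Leave the filled rack as it is and do not knock any container over.

Things in the scene. Friction and masses are not known exactly. Their poses are not given: they have to be found in the camera images.
- salt: Salt shaker, 90 mm tall: glass body 44 mm in diameter, domed grey cap 34 mm wide above 74 mm. Grip it 60 to 75 mm up. Loose, upright in one of four bays (any), 80 mm apart, of the draining rack at the front (white tray, floor 8 mm above the counter; wire rails to 47 mm; row within 0.18 rad of y). Origin: centre of underside; z up, turn about z arbitrary.
- jar: Spice jar, 106 mm tall, 45 mm in diameter: straight body, red screw lid (top 21 mm). Grip the lid. Loose, upright in one of four bays (any), 80 mm apart, of the draining rack at the front (white tray, floor 8 mm above the counter; wire rails to 47 mm; row within 0.18 rad of y). Origin: centre of underside; z up, turn about z arbitrary.
- sauce: Sauce bottle, 162 mm tall: dark, 53 mm in diameter, narrow neck, pale cap 29 mm wide (top 20 mm). Grip the cap. Loose, upright in one of four bays (any), 80 mm apart, of the draining rack at the front (white tray, floor 8 mm above the counter; wire rails to 47 mm; row within 0.18 rad of y). Origin: centre of underside; z up, turn about z arbitrary.
- mill: Pepper mill, 170 mm tall: turned wood, foot 58 mm in diameter, round head 49 mm wide from 123 to 159 mm up. Grip the head. Loose, upright in one of four bays (any), 80 mm apart, of the draining rack at the front (white tray, floor 8 mm above the counter; wire rails to 47 mm; row within 0.18 rad of y). Origin: centre of underside; z up, turn about z arbitrary.
- set_salt: Pattern: a salt shaker like the loose one, in any of the four bays of the filled wooden rack at the back; to be looked at, not moved. Origin: centre of underside.
- set_jar: Pattern: a spice jar like the loose one, in any of the four bays of the filled wooden rack at the back; to be looked at, not moved. Origin: centre of underside.
- set_sauce: Pattern: a sauce bottle like the loose one, in any of the four bays of the filled wooden rack at the back; to be looked at, not moved. Origin: centre of underside.
- set_mill: Pattern: a pepper mill like the loose one, in any of the four bays of the filled wooden rack at the back; to be looked at, not moved. Origin: centre of underside.
- empty_rack: Empty wooden rack, fixed on the counter left or right of the draining rack; 100 x 330 x 60 mm, a row of four open bays 72 (x) by 70 (y) mm. Origin: centre of underside; x away from the robot, y left along the row (yaw up to 0.18). Bay centres at y = +120, +40, -40, -120 mm, x = 0; bay floor 12 mm up, dividers to 46 mm, rails to 50 mm, end cheeks to 60 mm.
- filled_rack: Filled wooden rack, twin of the empty one, fixed on the raised bar at the back, one container of each kind in it: the pattern. Origin: centre of underside; x away from the robot, y left along the row (yaw up to 0.18). Bay centres at y = +120, +40, -40, -120 mm, x = 0.

How it is judged:
At the end, for the whole second after the job is handed in: Each container stands released, at rest and upright (within 0.12 rad) in the empty rack, in the bay that, counted from the left, holds its kind in the filled rack: within 20 mm of the bay centre along x and y, underside within 6 mm of the bay floor (((y of set_salt in the frame of filled_rack between 0.09 and 0.15 m and y of salt in the frame of empty_rack between 0.1 and 0.14 m) or (y of set_salt in the frame of filled_rack between 0.01 and 0.07 m and y of salt in the frame of empty_rack between 0.02 and 0.06 m) or (y of set_salt in the frame of filled_rack between -0.07 and -0.01 m and y of salt in the frame of empty_rack between -0.06 and -0.02 m) or (y of set_salt in the frame of filled_rack between -0.15 and -0.09 m and y of salt in the frame of empty_rack between -0.14 and -0.1 m)) and x of salt in the frame of empty_rack between -0.02 and 0.02 m and z of salt in the frame of empty_rack between 0.006 and 0.018 m and angle between each of salt, jar, sauce, mill's own z axis and vertical below 0.12 rad and linear speed of each of salt, jar, sauce, mill below 0.02 m/s and ((y of set_jar in the frame of filled_rack between 0.09 and 0.15 m and y of jar in the frame of empty_rack between 0.1 and 0.14 m) or (y of set_jar in the frame of filled_rack between 0.01 and 0.07 m and y of jar in the frame of empty_rack between 0.02 and 0.06 m) or (y of set_jar in the frame of filled_rack between -0.07 and -0.01 m and y of jar in the frame of empty_rack between -0.06 and -0.02 m) or (y of set_jar in the frame of filled_rack between -0.15 and -0.09 m and y of jar in the frame of empty_rack between -0.14 and -0.1 m)) and x of jar in the frame of empty_rack between -0.02 and 0.02 m and z of jar in the frame of empty_rack between 0.006 and 0.018 m and ((y of set_sauce in the frame of filled_rack between 0.09 and 0.15 m and y of sauce in the frame of empty_rack between 0.1 and 0.14 m) or (y of set_sauce in the frame of filled_rack between 0.01 and 0.07 m and y of sauce in the frame of empty_rack between 0.02 and 0.06 m) or (y of set_sauce in the frame of filled_rack between -0.07 and -0.01 m and y of sauce in the frame of empty_rack between -0.06 and -0.02 m) or (y of set_sauce in the frame of filled_rack between -0.15 and -0.09 m and y of sauce in the frame of empty_rack between -0.14 and -0.1 m)) and x of sauce in the frame of empty_rack between -0.02 and 0.02 m and z of sauce in the frame of empty_rack between 0.006 and 0.018 m and ((y of set_mill in the frame of filled_rack between 0.09 and 0.15 m and y of mill in the frame of empty_rack between 0.1 and 0.14 m) or (y of set_mill in the frame of filled_rack between 0.01 and 0.07 m and y of mill in the frame of empty_rack between 0.02 and 0.06 m) or (y of set_mill in the frame of filled_rack between -0.07 and -0.01 m and y of mill in the frame of empty_rack between -0.06 and -0.02 m) or (y of set_mill in the frame of filled_rack between -0.15 and -0.09 m and y of mill in the frame of empty_rack between -0.14 and -0.1 m)) and x of mill in the frame of empty_rack between -0.02 and 0.02 m and z of mill in the frame of empty_rack between 0.006 and 0.018 m); the robot touches nothing.
It fails at once if one of the filled rack's containers is shifted by more than 20 mm or lifted out (distance of any of set_salt, set_jar, set_sauce, set_mill from where it was at the start of the episode above 0.02 m).
It fails at once if a container is tipped by more than about 45 degrees (angle between any of salt, jar, sauce, mill's own z axis and vertical above 0.8 rad).
It fails at once if a container is let go in the air and falls (free of the fingers and faster than 0.6 m/s, a drop of about 20 mm) ((contact force between salt and the fingers below 0.1 N and linear speed of salt above 0.6 m/s) or (contact force between jar and the fingers below 0.1 N and linear speed of jar above 0.6 m/s) or (contact force between sauce and the fingers below 0.1 N and linear speed of sauce above 0.6 m/s) or (contact force between mill and the fingers below 0.1 N and linear speed of mill above 0.6 m/s)).
It also fails if it takes over 90 s, if anything falls off the work surface, if the arm or the gripper's body presses on something with over 40 N, if the wrist force passes 120 N, or if a joint passes its speed limit or range.

## Working session

There is one attempt and no reset: what is moved stays moved. The work goes in short steps, Python scripts to look and compute and a tool call to move; the robot and the scene stay as the last step left them, time stands still between calls to the robot, and variables do not carry over. Pictures are saved under pics/ and viewed, at most 14 in all, crops included, and the job is handed in when it is done.

Besides the shell and the picture viewer there is one more tool, called as name(argument=value, ...), one argument or row to a line, values as JSON. apply_moves: Moves the arm, as the interface text tells. Its arguments: {"type":"object","properties":{"xyz":{"type":"array","items":{"type":"array","items":{"type":"number"}}},"yaw":{"type":"array","items":{"type":"number"}},"grip":{"type":"number"},"force":{"type":"number"}},"required":["xyz","yaw"]}

```bash
mkdir -p pics; cat > h.py <<'E'
from station import env, optics, order
import numpy as np, cv2
from scipy.spatial.transform import Rotation as R
def shot(n,f=None):
    c=optics.camera(n)
    if f: cv2.imwrite('pics/'+f+'.png',c['frame'])
    return c
def K(c):
    h=c['frame'].shape[0]; f=h/2/np.tan(np.radians(c['fov_y'])/2)
    return np.array([[f,0,c['cx']],[0,f,c['cy']],[0,0,1]])
def rot(c):
    a=np.array(c['attitude'],float)
    return R.from_euler('xyz',a).as_matrix() if a.shape==(3,) else a
def rays(c,uv):
    p=cv2.undistortPoints(np.array(uv,float).reshape(-1,1,2),K(c),np.array(c['dist_coeffs'],float)).reshape(-1,2)
    return np.c_[p,np.ones(len(p))]@rot(c).T
def plane(c,uv,z):
    d=rays(c,uv); o=np.array(c['xyz']); return o+d*((z-o[2])/d[:,2])[:,None]
def proj(c,P):
    Rc=rot(c); rv=cv2.Rodrigues(Rc.T)[0]; t=-Rc.T@np.array(c['xyz'])
    return cv2.projectPoints(np.array(P,float).reshape(-1,3),rv,t,K(c),np.array(c['dist_coeffs'],float))[0].reshape(-1,2)
def tri(c1,p1,c2,p2):
    a=rays(c1,[p1])[0];b=rays(c2,[p2])[0];o1=np.array(c1['xyz']);o2=np.array(c2['xyz'])
    s=np.linalg.lstsq(np.c_[a,-b],o2-o1,rcond=None)[0]
    q1=o1+s[0]*a;q2=o2+s[1]*b; return (q1+q2)/2,np.linalg.norm(q1-q2)
E
python3 - <<'E'
from h import *
print(env.read_state(), env.grasp_offset)
for n in('side','top','wrist'):
    c=shot(n,n+'0'); print(n,{k:v for k,v in c.items() if k!='frame'})
E
```

```text
{'clock': 0.0, 'joint_pos': array([-1.25718138,  0.53719974, -0.00442666,  1.5388888 ,  0.00260846,
        1.06724883, -0.0712113 ]), 'joint_velocities': array([-0.0003372 ,  0.000699  , -0.00117203,  0.00081696,  0.00066354,
        0.00120163, -0.00093162]), 'tau': array([-6.02078926e-04, -5.83402240e+01,  1.04846522e+00, -2.59096920e+01,
        1.23824205e-02,  9.57527664e-03,  1.29703864e-05]), 'position': array([0.24077964, 0.60308256, 0.23038532]), 'tool_rot': array([-3.13985930e+00,  1.40924941e-04,  2.76183232e+00]), 'contact_force': array([-0.00872645, -0.39202963, -0.50833743]), 'moment': array([-0.0313801 ,  0.00966043, -0.01058393]), 'grasp_force': 0.0, 'gripper_width': 1.0006082513273078} 0.0187
side {'fov_y': 46.35740706673426, 'cx': 274.1268807817907, 'cy': 210.87327500059652, 'dist_coeffs': array([-0.17134083,  0.        ,  0.        ,  0.        ,  0.        ]), 'xyz': array([1.21485757, 0.76147429, 0.75648087]), 'attitude': array([-2.21257361,  0.00467947,  2.40647105])}
top {'fov_y': 56.07576263436695, 'cx': 277.2079439587267, 'cy': 207.67920393105354, 'dist_coeffs': array([-0.01752158,  0.        ,  0.        ,  0.        ,  0.        ]), 'xyz': array([0.39134767, 0.05798477, 1.0523996 ]), 'attitude': array([-2.94329721,  0.00763236, -1.584678  ])}
wrist {'fov_y': 67.06231423797884, 'cx': 277.67017919624453, 'cy': 208.71567011562232, 'dist_coeffs': array([-0.04171436,  0.        ,  0.        ,  0.        ,  0.        ]), 'xyz': array([0.16833809, 0.63189487, 0.3737765 ]), 'attitude': array([2.82900234e+00, 5.61276260e-04, 1.19153642e+00])}
```

View pics/top0.png

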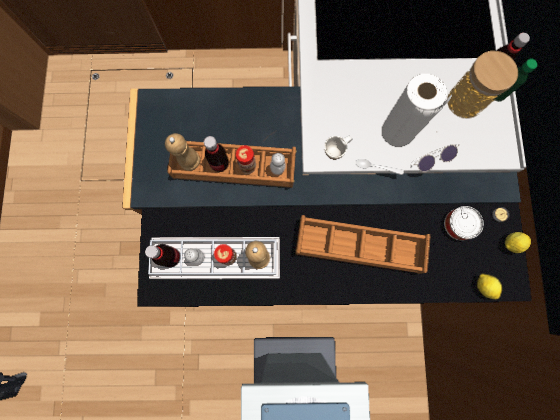

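View pics/side0.png

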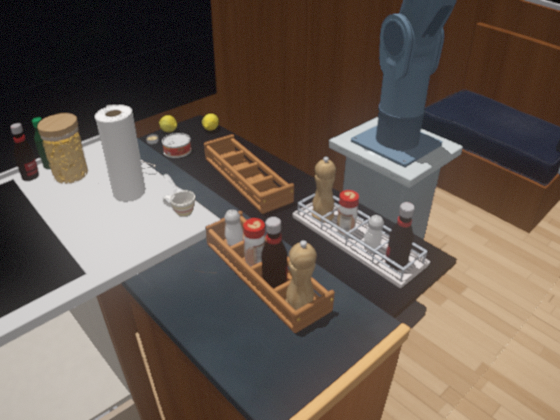

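The top view shows the filled rack, left to right, holding mill, sauce, jar and salt at about (178,145), (213,150), (245,157) and (278,162). The draining rack holds sauce, salt, jar and mill at (155,253), (193,256), (224,254) and (257,252). The empty rack is at (298–430, 220–270). The side view shows the same order.

```bash
python3 - <<'E'
import cv2,numpy as np
t=cv2.imread('pics/top0.png');s=cv2.imread('pics/side0.png')
a=cv2.resize(t[210:285,135:435],None,fx=2.6,fy=2.6,interpolation=2)
b=cv2.resize(s[130:290,190:440],None,fx=2.4,fy=2.4,interpolation=2)
m=np.zeros((600,790,3),np.uint8);m[:a.shape[0],:a.shape[1]]=a;m[205:205+b.shape[0],:b.shape[1]]=b
cv2.imwrite('pics/m1.png',m)
E
```

```text
(no output)
```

View pics/m1.png

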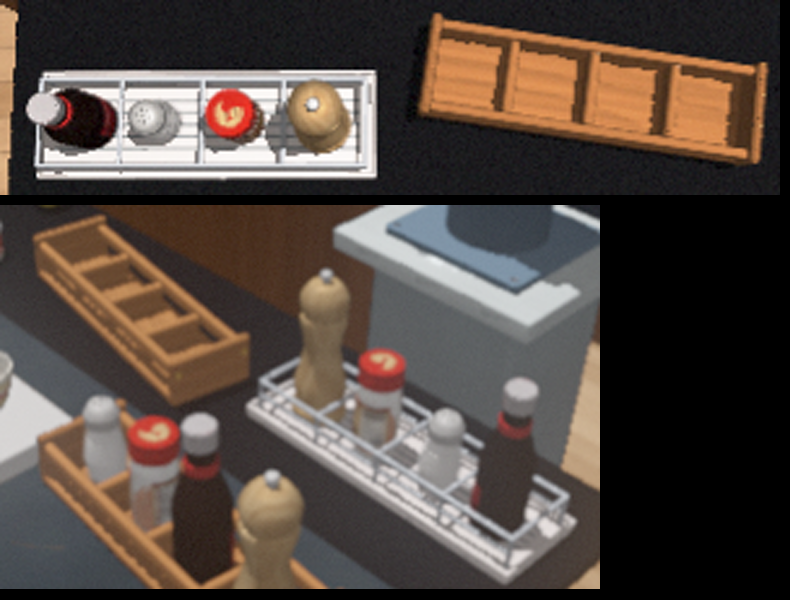

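The enlarged crops give the cap centres and the rack's cheek-top corners in both views, so I can triangulate them.

```bash
python3 - <<'E'
from h import *
np.set_printoptions(precision=4,suppress=True)
t=shot('top');s=shot('side')
T=lambda p:(p[0]/2.6+135-.3,p[1]/2.6+210-.3)
S=lambda p:(p[0]/2.4+190-.3,(p[1]-205)/2.4+130-.3)
D=dict(sauce=((43,109),(521,386)),salt=((147,116),(448,413)),jar=((229,113),(382,360)),mill=((312,103),(326,275)),
 Lfar=((436,17),(173,371)),Lnear=((422,112),(246,337)),Rfar=((764,66),(37,238)),Rnear=((757,160),(103,219)))
P={}
for k,(a,b) in D.items():
    P[k],e=tri(t,T(a),s,S(b)); print(k,P[k],'err',round(e,4))
c=sum(P[k] for k in('Lfar','Lnear','Rfar','Rnear'))/4
L=(P['Lfar']+P['Lnear']-P['Rfar']-P['Rnear'])/2
print('rack',c,np.linalg.norm(L[:2]),'yaw',np.arctan2(-L[0],L[1]),'w',np.linalg.norm(P['Lfar']-P['Lnear']),np.linalg.norm(P['Rfar']-P['Rnear']))
# masks: rack orange outline in top, red lid in both
for n,c_,w in(('top',t,(285,440,210,280)),('side',s,(195,300,130,215))):
    h=cv2.cvtColor(c_['frame'],cv2.COLOR_BGR2HSV);m=cv2.inRange(h,(5,90,60),(22,255,255))
    q=np.zeros_like(m);q[w[2]:w[3],w[0]:w[1]]=m[w[2]:w[3],w[0]:w[1]]
    pts=cv2.findNonZero(q); r=cv2.minAreaRect(pts); bp=cv2.boxPoints(r); print(n,bp.tolist())
    if n=='top': print(plane(c_,bp,.055))
E
```

```text
sauce [0.4733 0.3459 0.1681] err 0.0019
salt [0.4711 0.2729 0.0966] err 0.0013
jar [0.4722 0.1925 0.1155] err 0.0017
mill [0.4736 0.114  0.1758] err 0.0012
Lfar [ 0.57   -0.0022  0.0475] err 0.0006
Lnear [0.4766 0.0128 0.055 ] err 0.0045
Rfar [ 0.515  -0.3212  0.0551] err 0.0004
Rnear [ 0.4239 -0.3064  0.0542] err 0.0007
rack [ 0.4964 -0.1543  0.0529] 0.3236622833259557 yaw -0.16719549741442735 w 0.09486166843148858 0.09224063694893285
top [[294.64208984375, 254.2496337890625], [300.68463134765625, 214.49607849121094], [432.542236328125, 234.53842163085938], [426.49969482421875, 274.2919921875]]
[[ 0.4715  0.0205  0.055 ]
 [ 0.5731  0.0027  0.055 ]
 [ 0.5161 -0.3314  0.055 ]
 [ 0.4166 -0.3074  0.055 ]]
side [[203.0, 130.0], [299.0, 130.0], [299.0, 214.0], [203.0, 214.0]]
```

The heights check out: 168, 97, 115 and 176 mm against 170, 98, 114 and 178 mm. The rack width and length also fit. Next I go to a hover above the salt, with the fingers closing across the row.

```bash
cat >> h.py <<'E'
def go(x,y,z,yaw):
    s=env.read_state(); M=R.from_euler('xyz',s['tool_rot']).as_matrix()
    d=M.T@(np.array([x,y,z])-s['position'])*1000
    print('xyz',d.round(1),'yaw',round(-(yaw-s['tool_rot'][2]),3))
E
python3 -c "
from h import *
go(.472,.273,.30,1.571)"
```

```text
xyz [-337.2 -221.3  -68.9] yaw 1.191
```

The rows are not in the units I measure in: shifts go in shares of 0.25 m and turns go in shares of 180 degrees. I convert before sending: -168 mm / 250 = -0.672, -135 mm / 250 = -0.54, 0.6 rad / 3.1416 = 0.191.

apply_moves(
  xyz=[
    [-0.132, -0.088, -0.056],
    [-0.268, -0.176, -0.112],
    [-0.404, -0.264, -0.168],
    [-0.54, -0.352, -0.224],
    [-0.672, -0.44, -0.276],
  ],
  yaw=[0.0382, 0.0764, 0.1146, 0.1528, 0.191],
  grip=1,
)

```text
clock: 0.67
position: [0.3549, 0.4407, 0.2998]
tool_rot: [3.141, -0.0, 2.156]
contact_force: [0.5, 0.6, 0.6]
gripper_width: 1.0
grasp_force: 0.0
```

```bash
python3 -c "
from h import *
print(env.read_state()['position'],env.read_state()['tool_rot'])
go(.472,.273,.30,1.571)"
```

```text
[0.35490199 0.44072301 0.2997873 ] [ 3.14133265e+00 -2.95935525e-04  2.15596417e+00]
xyz [-204.5    5.    -0.3] yaw 0.585
```

In the tool's units: -203 mm / 250 = -0.812, -162 mm / 250 = -0.648, 0.585 rad / 3.1416 = 0.1862.

apply_moves(
  xyz=[
    [-0.16, 0.004, 0],
    [-0.32, 0.008, 0],
    [-0.48, 0.012, 0],
    [-0.648, 0.016, 0],
    [-0.812, 0.02, 0],
  ],
  yaw=[0.0382, 0.0764, 0.1146, 0.1528, 0.1862],
)

```text
clock: 1.08
position: [0.472, 0.2749, 0.2993]
tool_rot: [3.141, -0.0, 1.571]
contact_force: [-0.5, 1.0, 0.2]
gripper_width: 1.002
grasp_force: 0.0
```

```bash
python3 -c "
from h import *
c=shot('wrist','w1');print(c['xyz'],c['attitude'])
P=dict(sauce=[.4733,.3459,.17],salt=[.4711,.2729,.098],jar=[.4722,.1925,.114],mill=[.4736,.114,.178])
for k in P: print(k,proj(c,P[k]))
go(.472,.273,.30,1.571)"
```

```text
[0.47232021 0.3526958  0.4426193 ] [ 2.83135437e+00 -1.83315792e-03  8.75455624e-04]
sauce [[278.24224477 116.09747328]]
salt [[275.94307623 182.45510406]]
jar [[276.91512719 254.41584377]]
mill [[278.23671383 350.43043851]]
xyz [ 7.3 -5.8 -0.4] yaw -0.017
```

View pics/w1.png

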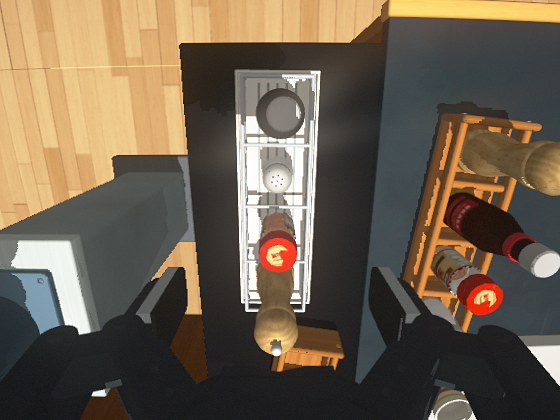

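The wrist view confirms the row: sauce cap (280,112), salt (277,178), jar lid (277,252) and mill knob (276,350), each within 5 px of prediction. I'll take the sauce first so the camera side of the wrist stays clear, then the salt, jar and mill.

```bash
python3 - <<'E'
from h import *
c=shot('wrist'); print(c['xyz'])
s=env.read_state();print(s['position'],s['tool_rot'],s['joint_pos'])
W=dict(sauce=((280,112),.17),salt=((277,178),.098),jar=((277,252),.114),mill=((276,350),.178))
c['xyz']=[.47232,.3527,.44262];c['attitude']=[2.83135,-.00183,.000875]
for k,(p,z) in W.items(): print(k,plane(c,[p],z)[0].round(4))
go(.473,.348,.22,1.571)
E
```

```text
[0.47874223 0.34405938 0.44266792]
[0.47571198 0.26890981 0.29957764] [3.13864894e+00 3.02229331e-03 1.56218693e+00] [-0.89832225  0.29690276  0.37277793  1.7557561  -0.11464457  1.10994907
 -0.49801028]
sauce [0.4747 0.3492 0.17  ]
salt [0.4723 0.278  0.098 ]
jar [0.4723 0.1955 0.114 ]
mill [0.4713 0.1146 0.178 ]
xyz [79.3 -3.6 79.3] yaw -0.009
```

In the tool's units: 80 mm / 250 = 0.32, 76 mm / 250 = 0.304, 0.005 rad / 3.1416 = 0.0016.

apply_moves(
  xyz=[
    [0.104, 0, 0.08],
    [0.224, 0, 0.18],
    [0.304, 0.004, 0.28],
    [0.304, 0.004, 0.32],
    [0.304, 0.004, 0.32],
  ],
  yaw=[0.0016, 0.0016, 0.0016, 0.0016, 0.0016],
)

```text
clock: 1.6
position: [0.4696, 0.3527, 0.2159]
tool_rot: [-3.137, 0.004, 1.575]
contact_force: [0.9, -0.3, -0.6]
gripper_width: 0.999
grasp_force: 0.0
```

In the tool's units: 55 mm / 250 = 0.22, 35 mm / 250 = 0.14.

apply_moves(
  xyz=[
    [0, 0, 0.06],
    [0, 0, 0.14],
    [0, 0, 0.22],
    [0, 0, 0.22],
    [0, 0, 0.22],
  ],
  yaw=[0, 0, 0, 0, 0],
)

```text
clock: 2.02
position: [0.4721, 0.3515, 0.1646]
tool_rot: [-3.141, 0.001, 1.571]
contact_force: [0.2, 0.2, 0.9]
gripper_width: 1.0
grasp_force: 0.0
```

```bash
python3 - <<'E'
from h import *
c=shot('wrist','w2')
s=env.read_state();print(s['position'],s['tool_rot'],s['contact_force'])
E
```

```text
[0.47280076 0.35217984 0.16554294] [ 3.14029297e+00 -5.72825177e-04  1.57081445e+00] [-0.71698269 -0.56332384  1.22164282]
```

View pics/w2.png

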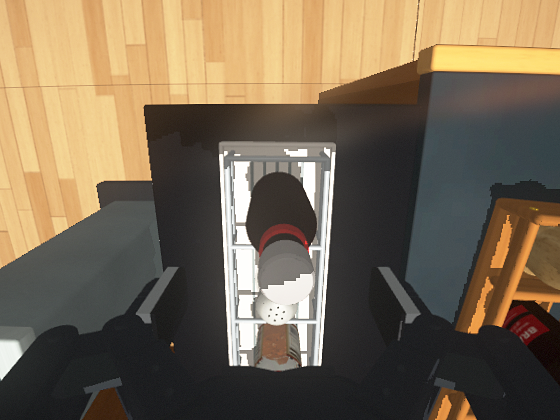

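The sauce cap sits between the fingers, with its top centre at about (286,280). I'll work out the offset.

```bash
python3 - <<'E'
from h import *
c=shot('wrist')
print(c['xyz'],plane(c,[(286,278)],.17),env.read_state()['position'])
E
```

```text
[0.47295483 0.42998753 0.30885952] [[0.47752067 0.3493904  0.17      ]] [0.47304373 0.35262855 0.1659272 ]
```

In the tool's units: 24 mm / 250 = 0.096, 16 mm / 250 = 0.064.

apply_moves(
  xyz=[
    [-0.012, 0.012, 0.032],
    [-0.012, 0.012, 0.064],
    [-0.012, 0.012, 0.096],
    [-0.012, 0.012, 0.096],
  ],
  yaw=[0, 0, 0, 0],
)

```text
clock: 2.45
position: [0.4739, 0.3488, 0.1382]
tool_rot: [-3.139, 0.002, 1.572]
contact_force: [-0.3, 0.9, -1.0]
gripper_width: 1.001
grasp_force: 0.0
```

apply_moves(
  xyz=[
    [0, 0, 0],
    [0, 0, 0],
    [0, 0, 0],
    [0, 0, 0],
    [0, 0, 0],
  ],
  yaw=[0, 0, 0, 0, 0],
  grip=0,
  force=45,
)

```text
clock: 2.87
position: [0.4751, 0.3498, 0.1405]
tool_rot: [3.141, -0.001, 1.572]
contact_force: [-1.5, -0.4, 3.5]
gripper_width: 0.328
grasp_force: 44.1
```

apply_moves(
  xyz=[
    [0, 0, 0],
    [0, 0, 0],
    [0, 0, 0],
  ],
  yaw=[0, 0, 0],
)

```text
clock: 3.12
position: [0.4751, 0.3499, 0.1405]
tool_rot: [3.141, -0.001, 1.572]
contact_force: [-0.3, 0.0, 4.0]
gripper_width: 0.328
grasp_force: 44.2
```

The opening is 28 mm, which matches the cap, so I lift.

In the tool's units: -140 mm / 250 = -0.56, -105 mm / 250 = -0.42.

apply_moves(
  xyz=[
    [0, 0, -0.04],
    [0, 0, -0.14],
    [0, 0, -0.28],
    [0, 0, -0.42],
    [0, 0, -0.56],
  ],
  yaw=[0, 0, 0, 0, 0],
)

```text
clock: 3.53
position: [0.4744, 0.3489, 0.2815]
tool_rot: [-3.141, 0.001, 1.571]
contact_force: [0.6, 1.0, -2.1]
gripper_width: 0.322
grasp_force: 44.8
```

In the tool's units: -150 mm / 250 = -0.6, -110 mm / 250 = -0.44.

apply_moves(
  xyz=[
    [-0.04, 0, -0.12],
    [-0.14, 0, -0.24],
    [-0.28, 0, -0.312],
    [-0.44, 0, -0.32],
    [-0.6, 0, -0.32],
  ],
  yaw=[0, 0, 0, 0, 0],
)

```text
clock: 3.95
position: [0.4753, 0.1982, 0.3618]
tool_rot: [3.139, -0.001, 1.573]
contact_force: [0.9, -0.2, -1.7]
gripper_width: 0.326
grasp_force: 44.8
```

```bash
python3 - <<'E'
from h import *
shot('top','t2')
s=env.read_state();print(s['position'],s['tool_rot'],s['contact_force'],s['joint_pos'],s['gripper_width'])
E
```

```text
[0.47580249 0.18748024 0.36126551] [3.14069832 0.00424407 1.56132939] [ -0.6129218  -11.24333989  -3.60976452] [-0.83389366  0.17764625  0.42797733  1.75204934 -0.07341255  1.22940116
 -0.39665636] 0.3226076225865801
```

In the tool's units: -200 mm / 250 = -0.8, -160 mm / 250 = -0.64, 0.16 rad / 3.1416 = 0.0509.

apply_moves(
  xyz=[
    [-0.16, 0, 0],
    [-0.32, 0.016, 0],
    [-0.48, 0.032, 0],
    [-0.64, 0.056, 0],
    [-0.8, 0.072, 0],
  ],
  yaw=[0.0095, 0.0191, 0.0318, 0.0414, 0.0509],
)

```text
clock: 4.42
position: [0.4928, -0.0023, 0.3602]
tool_rot: [-3.141, -0.0, 1.41]
contact_force: [1.8, 1.7, -1.8]
gripper_width: 0.325
grasp_force: 45.0
```

apply_moves(
  xyz=[
    [0, 0, 0],
    [0, 0, 0],
    [0, 0, 0],
  ],
  yaw=[0, 0, 0],
)

```text
clock: 4.67
position: [0.4929, 0.0001, 0.3599]
tool_rot: [-3.141, -0.0, 1.412]
contact_force: [0.0, -0.2, -2.5]
gripper_width: 0.325
grasp_force: 44.9
```

```bash
python3 - <<'E'
from h import *
c=shot('wrist','w3'); print(c['xyz'],c['attitude'])
a,d=np.array([.496,-.154]),-.16
for y in(.12,.04,-.04,-.12): print(proj(c,[a[0]-np.sin(d)*y,a[1]+np.cos(d)*y,.046]))
s=env.read_state();print(s['position'],s['tool_rot'],s['joint_pos'])
E
```

```text
[0.5057725  0.07696683 0.5032534 ] [ 2.83153101e+00 -7.18882028e-04 -1.58568609e-01]
[[295.68359215 184.9785918 ]]
[[294.7180738 235.0739118]]
[[293.81451926 280.31281356]]
[[292.97222986 321.16484457]]
[0.49295925 0.00091673 0.35985261] [-3.14079591e+00 -3.32556846e-04  1.41353631e+00] [-0.60171477  0.14502424  0.57722925  1.80229459 -0.08460068  1.21940037
 -0.15732192]
```

View pics/w3.png

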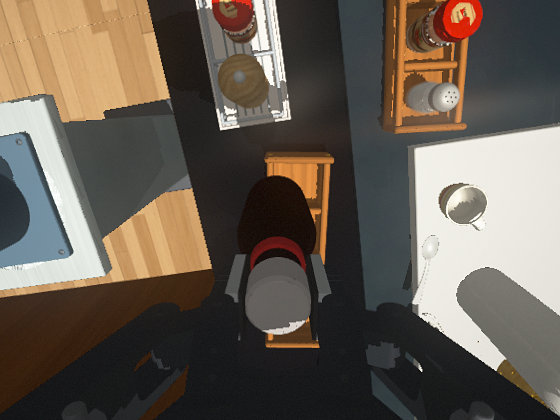

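The rack's left cheek top is at row 155 or so, columns 266–334. The right cheek is at row 345 or so, columns 265–319. I'll measure the edges by mask.

```bash
python3 - <<'E'
from h import *
np.set_printoptions(precision=4,suppress=True)
c=shot('wrist');h=cv2.cvtColor(c['frame'],cv2.COLOR_BGR2HSV);m=cv2.inRange(h,(5,90,60),(22,255,255))
m[:, :225]=0;m[:,350:]=0;m[:145]=0;m[360:]=0
for r in(152,154,156,158,160,163,340,343,345,347,349):
    q=np.flatnonzero(m[r]); print(r,(q.min(),q.max(),len(q)) if len(q) else None)
rr=np.flatnonzero(m[:,300:312].any(1));print(rr.min(),rr.max())
for r in (170,190,320,330): 
    q=np.flatnonzero(m[r]); print(r,q.max())
print(plane(c,[(266,157),(334,157),(265,345),(319,345)],.06))
E
python3 - <<'E'
import cv2
i=cv2.imread('pics/w3.png')[140:360,225:350];cv2.imwrite('pics/w3c.png',cv2.resize(i,None,fx=2.7,fy=2.7,interpolation=2))
E
```

```text
152 (np.int64(267), np.int64(321), 55)
154 (np.int64(265), np.int64(329), 65)
156 (np.int64(265), np.int64(331), 67)
158 (np.int64(264), np.int64(333), 70)
160 (np.int64(264), np.int64(334), 71)
163 (np.int64(265), np.int64(333), 69)
340 (np.int64(265), np.int64(318), 54)
343 (np.int64(265), np.int64(318), 54)
345 (np.int64(265), np.int64(318), 54)
347 (np.int64(266), np.int64(319), 54)
349 None
152 348
170 330
190 329
320 309
330 310
[[ 0.4796  0.0149  0.06  ]
 [ 0.5735  0.0002  0.06  ]
 [ 0.4239 -0.3021  0.06  ]
 [ 0.5156 -0.3169  0.06  ]]
```

View pics/w3c.png

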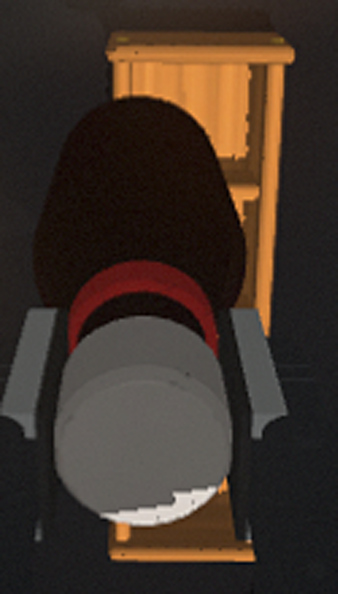

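Rack fit: centre (0.4975, -0.152), yaw -0.173, and cheek spacing 322 mm as expected for a 330 mm rack. I move the sauce over bay 2.

In the tool's units: -110 mm / 250 = -0.44, -90 mm / 250 = -0.36, 0.014 rad / 3.1416 = 0.0045.

apply_moves(
  xyz=[
    [-0.1, 0.024, 0],
    [-0.232, 0.06, 0],
    [-0.36, 0.096, 0],
    [-0.44, 0.116, 0.08],
    [-0.44, 0.116, 0.2],
  ],
  yaw=[0.001, 0.0022, 0.0032, 0.0045, 0.0045],
)

```text
clock: 5.18
position: [0.5064, -0.1184, 0.3122]
tool_rot: [3.134, 0.002, 1.393]
contact_force: [0.7, -0.1, -2.2]
gripper_width: 0.325
grasp_force: 45.0
```

In the tool's units: 90 mm / 250 = 0.36, 65 mm / 250 = 0.26.

apply_moves(
  xyz=[
    [0, 0, 0.14],
    [0, 0, 0.26],
    [0, 0, 0.36],
    [0, 0, 0.36],
    [0, 0, 0.36],
  ],
  yaw=[0, 0, 0, 0, 0],
)

```text
clock: 5.6
position: [0.504, -0.1124, 0.2195]
tool_rot: [-3.139, 0.0, 1.4]
contact_force: [0.7, 0.7, -1.9]
gripper_width: 0.319
grasp_force: 45.3
```

```bash
python3 - <<'E'
from h import *
c=shot('side','s3');t=shot('top','t3')
import numpy as np
a=cv2.resize(t['frame'][200:285,280:440],None,fx=2.4,fy=2.4,interpolation=2)
b=cv2.resize(c['frame'][110:240,180:320],None,fx=2.8,fy=2.8,interpolation=2)
m=np.zeros((365,800,3),np.uint8);m[:a.shape[0],:a.shape[1]]=a;m[:b.shape[0],395:395+b.shape[1]]=b
cv2.imwrite('pics/m3.png',m)
s=env.read_state();print(s['position'],s['tool_rot'],s['contact_force'])
go(.5044,-.1126,.147,1.398)
E
```

```text
[ 0.50580985 -0.11327502  0.22167172] [ 3.13910223e+00 -1.79372858e-04  1.39901488e+00] [-0.07398805 -0.48259761 -2.17797634]
xyz [ 0.4 -1.7 74.7] yaw 0.001
```

View pics/m3.png

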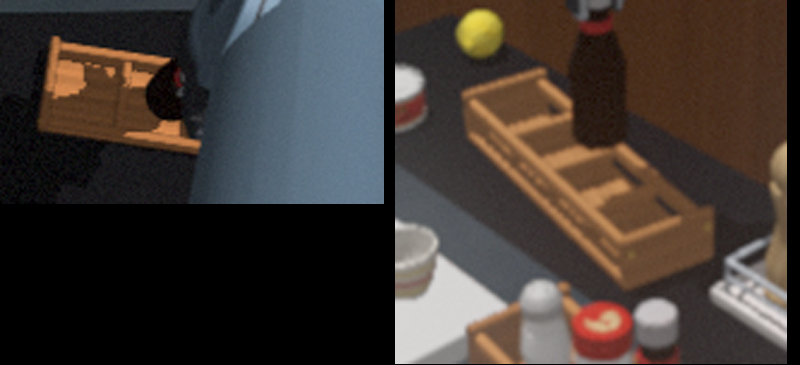

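The side view shows the bottle upright above the second bay from the left, at about (600,130) in the crop. I lower it.

apply_moves(
  xyz=[
    [0, 0, 0.06],
    [0, 0, 0.14],
    [0, 0, 0.208],
    [0, 0, 0.264],
    [0, 0, 0.28],
  ],
  yaw=[0, 0, 0, 0, 0],
)

```text
clock: 6.12
position: [0.505, -0.1131, 0.1501]
tool_rot: [3.141, -0.0, 1.399]
contact_force: [-0.9, -0.1, -2.3]
gripper_width: 0.321
grasp_force: 45.3
```

In the tool's units: 6 mm / 250 = 0.024, 5 mm / 250 = 0.02.

apply_moves(
  xyz=[
    [0, 0, 0.008],
    [0, 0, 0.016],
    [0, 0, 0.02],
    [0, 0, 0.024],
    [0, 0, 0.024],
  ],
  yaw=[0, 0, 0, 0, 0],
)

```text
clock: 6.53
position: [0.5051, -0.1137, 0.1447]
tool_rot: [3.14, -0.0, 1.398]
contact_force: [0.6, -0.3, -1.4]
gripper_width: 0.326
grasp_force: 45.4
```

In the tool's units: 1.5 mm / 250 = 0.006, 1 mm / 250 = 0.004.

apply_moves(
  xyz=[
    [0, 0, 0.004],
    [0, 0, 0.006],
    [0, 0, 0.006],
    [0, 0, 0.006],
  ],
  yaw=[0, 0, 0, 0],
)

```text
clock: 6.87
position: [0.5061, -0.114, 0.1444]
tool_rot: [3.138, -0.001, 1.398]
contact_force: [-1.9, 1.0, 10.9]
gripper_width: 0.324
grasp_force: 47.3
```

The bottle has made contact with the floor, so I release it and back away.

In the tool's units: -1 mm / 250 = -0.004.

apply_moves(
  xyz=[
    [0, 0, -0.004],
    [0, 0, -0.004],
    [0, 0, -0.004],
    [0, 0, -0.004],
    [0, 0, -0.004],
  ],
  yaw=[0, 0, 0, 0, 0],
  grip=1,
)

```text
clock: 7.28
position: [0.5044, -0.1135, 0.1434]
tool_rot: [-3.141, 0.0, 1.398]
contact_force: [0.7, 0.2, 0.6]
gripper_width: 0.996
grasp_force: 0.0
```

In the tool's units: -140 mm / 250 = -0.56, -100 mm / 250 = -0.4.

apply_moves(
  xyz=[
    [0, 0, -0.04],
    [0, 0, -0.12],
    [0, 0, -0.24],
    [0, 0, -0.4],
    [0, 0, -0.56],
  ],
  yaw=[0, 0, 0, 0, 0],
)

```text
clock: 7.7
position: [0.5035, -0.1139, 0.2853]
tool_rot: [-3.14, 0.001, 1.397]
contact_force: [1.0, 0.2, 0.7]
gripper_width: 1.001
grasp_force: 0.0
```

In the tool's units: 199 mm / 250 = 0.796, 160 mm / 250 = 0.64.

apply_moves(
  xyz=[
    [0.16, 0, 0],
    [0.32, -0.02, 0],
    [0.48, -0.052, 0],
    [0.64, -0.08, 0],
    [0.796, -0.112, 0],
  ],
  yaw=[0, 0, 0, 0, 0],
)

```text
clock: 8.12
position: [0.5109, 0.0891, 0.2845]
tool_rot: [3.141, -0.001, 1.398]
contact_force: [0.9, -0.7, 0.4]
gripper_width: 1.0
grasp_force: 0.0
```

apply_moves(
  xyz=[
    [0, 0, 0],
    [0, 0, 0],
    [0, 0, 0],
  ],
  yaw=[0, 0, 0],
)

```text
clock: 8.37
position: [0.5111, 0.0864, 0.284]
tool_rot: [3.141, 0.001, 1.398]
contact_force: [-0.7, -1.0, -0.2]
gripper_width: 1.004
grasp_force: 0.0
```

```bash
python3 - <<'E'
from h import *
c=shot('wrist','w4'); print(list(c['xyz']),list(c['attitude']))
s=env.read_state();print(s['position'],s['tool_rot'])
E
```

```text
[np.float64(0.5249615618969847), np.float64(0.16325540517817796), np.float64(0.42721687521891544)] [np.float64(2.830530846490447), np.float64(-0.0018810245963074568), np.float64(-0.17283967378885956)]
[0.51123327 0.08562906 0.28395848] [3.14107673e+00 5.45791185e-04 1.39579043e+00]
```

View pics/w4.png

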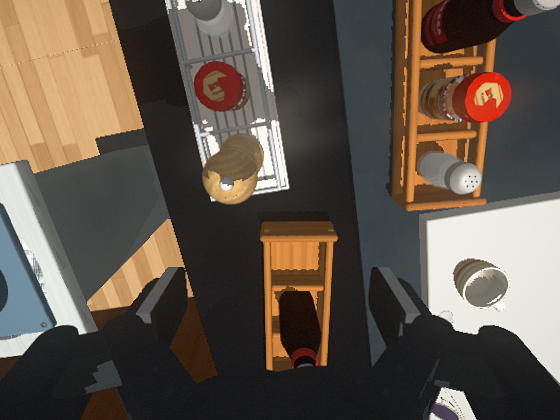

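The sauce stands upright in bay 2. The rack's left cheek top is at row 236, columns 261–337. The jar lid is at (220,85) and the mill knob at (227,183).

```bash
python3 - <<'E'
from h import *
np.set_printoptions(precision=4,suppress=True)
c=shot('wrist')
q=plane(c,[(261,236),(337,236),(265.5,340),(331.5,340)],.06);q[2:]=plane(c,[(265.5,340),(331.5,340)],.05);print(q)
print('Lmid',q[:2].mean(0),'pred',.4975+.161*.172,-.152+.161*.985,'mid',q[2:].mean(0))
print(plane(c,[(220,85)],.114),plane(c,[(227,183)],.178))
go(.4715,.2765,.20,1.571)
E
```

```text
[[ 0.4786  0.0144  0.06  ]
 [ 0.5724 -0.0023  0.06  ]
 [ 0.4526 -0.1516  0.05  ]
 [ 0.5472 -0.1687  0.05  ]]
Lmid [0.5255 0.006  0.06  ] pred 0.525192 0.0065850000000000075 mid [ 0.4999 -0.1601  0.05  ]
[[0.4765 0.1913 0.114 ]] [[0.4753 0.112  0.178 ]]
xyz [181.3 -72.6  83.8] yaw -0.176
```

In the tool's units: 181 mm / 250 = 0.724, 145 mm / 250 = 0.58, -0.176 rad / 3.1416 = -0.056.

apply_moves(
  xyz=[
    [0.144, -0.056, 0],
    [0.288, -0.116, 0],
    [0.432, -0.172, 0],
    [0.58, -0.232, 0],
    [0.724, -0.288, 0],
  ],
  yaw=[-0.0111, -0.0223, -0.0334, -0.0446, -0.056],
)

```text
clock: 8.88
position: [0.4715, 0.2781, 0.2839]
tool_rot: [3.141, -0.0, 1.572]
contact_force: [1.3, -0.1, 0.7]
gripper_width: 1.002
grasp_force: 0.0
```

In the tool's units: 130 mm / 250 = 0.52, 120 mm / 250 = 0.48.

apply_moves(
  xyz=[
    [0, 0, 0.08],
    [0, 0, 0.22],
    [0, 0, 0.36],
    [0, 0, 0.48],
    [0, 0, 0.52],
  ],
  yaw=[0, 0, 0, 0, 0],
)

```text
clock: 9.3
position: [0.4696, 0.275, 0.1498]
tool_rot: [-3.137, 0.004, 1.571]
contact_force: [-0.7, -0.2, 0.3]
gripper_width: 0.999
grasp_force: 0.0
```

apply_moves(
  xyz=[
    [0, 0, 0],
    [0, 0, 0],
    [0, 0, 0],
  ],
  yaw=[0, 0, 0],
)

```text
clock: 9.55
position: [0.473, 0.2781, 0.1555]
tool_rot: [3.139, -0.002, 1.573]
contact_force: [0.1, -0.2, -0.0]
gripper_width: 1.001
grasp_force: 0.0
```

```bash
python3 - <<'E'
from h import *
c=shot('wrist','w5');print(proj(c,[.4715,.2765,.098]),proj(c,[.4715,.2765+.017,.090]))
go(.4715,.2765,.06,1.571)
E
```

```text
[[274.1678958  229.91040301]] [[274.2149501  202.59815274]]
xyz [-2.1 -1.7 95.6] yaw 0.002
```

View pics/w5.png

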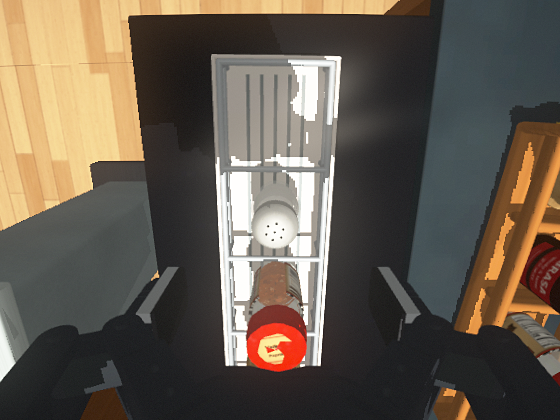

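The hole pattern on the salt cap is at (275,232), within 2 px of prediction. I descend and grip it.

In the tool's units: 95 mm / 250 = 0.38, 90 mm / 250 = 0.36.

apply_moves(
  xyz=[
    [-0.008, -0.004, 0.08],
    [-0.008, -0.004, 0.2],
    [-0.008, -0.004, 0.3],
    [-0.008, -0.004, 0.36],
    [-0.008, -0.004, 0.38],
  ],
  yaw=[0, 0, 0, 0, 0],
)

```text
clock: 10.02
position: [0.47, 0.2759, 0.0578]
tool_rot: [-3.141, 0.0, 1.574]
contact_force: [-0.3, -0.2, 0.2]
gripper_width: 0.998
grasp_force: 0.0
```

apply_moves(
  xyz=[
    [0, 0, 0],
    [0, 0, 0],
    [0, 0, 0],
    [0, 0, 0],
  ],
  yaw=[0, 0, 0, 0],
)

```text
clock: 10.35
position: [0.4713, 0.2766, 0.06]
tool_rot: [3.139, -0.002, 1.574]
contact_force: [0.1, -0.1, -0.4]
gripper_width: 0.997
grasp_force: 0.0
```

apply_moves(
  xyz=[
    [0, 0, 0],
    [0, 0, 0],
    [0, 0, 0],
    [0, 0, 0],
    [0, 0, 0],
  ],
  yaw=[0, 0, 0, 0, 0],
  grip=0,
  force=40,
)

```text
clock: 10.77
position: [0.4706, 0.276, 0.0589]
tool_rot: [3.141, -0.0, 1.574]
contact_force: [-0.9, -1.1, 3.7]
gripper_width: 0.39
grasp_force: 38.9
```

apply_moves(
  xyz=[
    [0, 0, 0],
    [0, 0, 0],
  ],
  yaw=[0, 0],
)

```text
clock: 10.93
position: [0.4706, 0.276, 0.0589]
tool_rot: [3.141, -0.0, 1.574]
contact_force: [0.0, -0.4, 6.4]
gripper_width: 0.391
grasp_force: 39.1
```

apply_moves(
  xyz=[
    [0, 0, -0.04],
    [0, 0, -0.16],
    [0, 0, -0.32],
    [0, 0, -0.48],
    [0, 0, -0.64],
  ],
  yaw=[0, 0, 0, 0, 0],
)

```text
clock: 11.35
position: [0.4698, 0.2753, 0.2204]
tool_rot: [-3.141, 0.001, 1.573]
contact_force: [1.6, 0.1, -1.1]
gripper_width: 0.387
grasp_force: 39.5
```

apply_moves(
  xyz=[
    [-0.02, 0, -0.12],
    [-0.1, 0, -0.22],
    [-0.24, 0, -0.248],
    [-0.4, 0, -0.248],
    [-0.56, 0, -0.248],
  ],
  yaw=[0, 0, 0, 0, 0],
)

```text
clock: 11.77
position: [0.4706, 0.1348, 0.2816]
tool_rot: [3.14, -0.001, 1.575]
contact_force: [1.2, -1.1, -0.1]
gripper_width: 0.389
grasp_force: 39.5
```

In the tool's units: -200 mm / 250 = -0.8, -160 mm / 250 = -0.64, 0.176 rad / 3.1416 = 0.056.

apply_moves(
  xyz=[
    [-0.16, 0, 0],
    [-0.32, 0.004, 0],
    [-0.48, 0.008, 0],
    [-0.64, 0.012, 0],
    [-0.8, 0.012, 0],
  ],
  yaw=[0.0095, 0.0223, 0.0318, 0.0446, 0.056],
)

```text
clock: 12.18
position: [0.4738, -0.0659, 0.281]
tool_rot: [3.141, -0.001, 1.396]
contact_force: [1.6, -0.6, -0.8]
gripper_width: 0.39
grasp_force: 39.5
```

```bash
python3 -c "
from h import *
print(env.read_state()['position'],env.read_state()['gripper_width']);go(.4769,-.2702,.28,1.398)"
```

```text
[ 0.47381127 -0.06590097  0.28102515] 0.39007937220185135
xyz [-200.6   38.6    0.9] yaw -0.002
```

In the tool's units: -200 mm / 250 = -0.8, -160 mm / 250 = -0.64.

apply_moves(
  xyz=[
    [-0.16, 0.032, 0],
    [-0.32, 0.06, 0],
    [-0.48, 0.092, 0],
    [-0.64, 0.124, 0],
    [-0.8, 0.152, 0],
  ],
  yaw=[0, 0, 0, 0, 0],
)

```text
clock: 12.6
position: [0.4769, -0.2693, 0.2808]
tool_rot: [3.141, -0.001, 1.398]
contact_force: [0.9, -0.1, -0.5]
gripper_width: 0.39
grasp_force: 39.5
```

In the tool's units: 125 mm / 250 = 0.5, 110 mm / 250 = 0.44.

apply_moves(
  xyz=[
    [0, 0, 0.04],
    [0, 0, 0.16],
    [0, 0, 0.3],
    [0, 0, 0.44],
    [0, 0, 0.5],
  ],
  yaw=[0, 0, 0, 0, 0],
)

```text
clock: 13.02
position: [0.475, -0.2657, 0.1517]
tool_rot: [-3.136, -0.002, 1.398]
contact_force: [-0.4, 1.1, -0.2]
gripper_width: 0.391
grasp_force: 39.5
```

apply_moves(
  xyz=[
    [0, 0, 0],
    [0, 0, 0],
    [0, 0, 0],
  ],
  yaw=[0, 0, 0],
)

```text
clock: 13.27
position: [0.4782, -0.2681, 0.157]
tool_rot: [3.139, 0.001, 1.398]
contact_force: [-0.0, 0.4, -0.1]
gripper_width: 0.387
grasp_force: 39.5
```

```bash
python3 -c "
from h import *
shot('wrist','w6');shot('side','s6')
go(.4769,-.2702,.063,1.398)"
```

```text
xyz [-2.3 -1.5 94.3] yaw -0.0
```

View pics/w6.png

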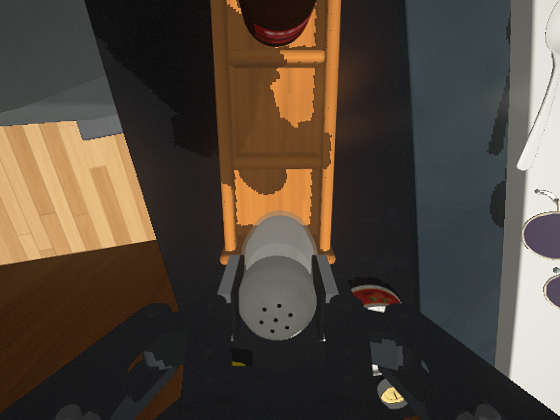

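The salt is over bay 4. The dividers show at rows 57 and 158, and the rails at columns 224 and 331 or so. I'll check these against the rack fit.

```bash
python3 - <<'E'
from h import *
np.set_printoptions(precision=4,suppress=True)
c=shot('wrist')
P=[[.4975+y*.172,-.152+y*.985,.046] for y in(0,-.08)]; print(proj(c,P)); print(plane(c,[(278,57),(277,158)],.046),P)
print(plane(c,[(224,160),(331,160)],.05))
E
```

```text
[[274.4056  51.2466]
 [274.6467 159.6793]]
[[ 0.4994 -0.1563  0.046 ]
 [ 0.4858 -0.2298  0.046 ]] [[0.4975, -0.152, 0.046], [0.48374, -0.2308, 0.046]]
[[ 0.4443 -0.2235  0.05  ]
 [ 0.5279 -0.2381  0.05  ]]
```

In the tool's units: 88 mm / 250 = 0.352, 86 mm / 250 = 0.344.

apply_moves(
  xyz=[
    [-0.008, 0, 0.08],
    [-0.008, 0, 0.2],
    [-0.008, 0, 0.3],
    [-0.008, 0, 0.344],
    [-0.008, 0, 0.352],
  ],
  yaw=[0, 0, 0, 0, 0],
)

```text
clock: 13.83
position: [0.4762, -0.269, 0.0664]
tool_rot: [-3.139, -0.001, 1.398]
contact_force: [0.4, -0.4, -1.3]
gripper_width: 0.389
grasp_force: 39.5
```

In the tool's units: 5.5 mm / 250 = 0.022, 5 mm / 250 = 0.02.

apply_moves(
  xyz=[
    [0, 0, 0.008],
    [0, 0, 0.016],
    [0, 0, 0.02],
    [0, 0, 0.022],
    [0, 0, 0.022],
  ],
  yaw=[0, 0, 0, 0, 0],
)

```text
clock: 14.25
position: [0.4778, -0.27, 0.0629]
tool_rot: [3.14, 0.0, 1.398]
contact_force: [-0.3, 0.1, 0.9]
gripper_width: 0.387
grasp_force: 39.8
```

In the tool's units: 1 mm / 250 = 0.004.

apply_moves(
  xyz=[
    [0, 0, 0.004],
    [0, 0, 0.004],
    [0, 0, 0.004],
  ],
  yaw=[0, 0, 0],
)

```text
clock: 14.5
position: [0.4779, -0.2701, 0.0628]
tool_rot: [3.139, -0.0, 1.398]
contact_force: [-2.1, 2.9, 13.5]
gripper_width: 0.389
grasp_force: 40.9
```

apply_moves(
  xyz=[
    [0, 0, 0],
    [0, 0, 0],
    [0, 0, 0],
    [0, 0, 0],
    [0, 0, 0],
  ],
  yaw=[0, 0, 0, 0, 0],
  grip=1,
)

```text
clock: 14.92
position: [0.477, -0.2695, 0.061]
tool_rot: [-3.141, 0.0, 1.398]
contact_force: [-0.6, 0.3, -0.4]
gripper_width: 1.0
grasp_force: 0.0
```

apply_moves(
  xyz=[
    [0, 0, -0.04],
    [0, 0, -0.18],
    [0, 0, -0.34],
    [0, 0, -0.5],
    [0, 0, -0.66],
  ],
  yaw=[0, 0, 0, 0, 0],
)

```text
clock: 15.33
position: [0.4764, -0.2697, 0.2283]
tool_rot: [-3.141, 0.0, 1.397]
contact_force: [1.3, 0.3, -0.3]
gripper_width: 0.999
grasp_force: 0.0
```

In the tool's units: 190 mm / 250 = 0.76, 150 mm / 250 = 0.6.

apply_moves(
  xyz=[
    [0.12, -0.02, -0.14],
    [0.28, -0.048, -0.22],
    [0.44, -0.08, -0.22],
    [0.6, -0.112, -0.22],
    [0.76, -0.144, -0.22],
  ],
  yaw=[0, 0, 0, 0, 0],
)

```text
clock: 15.75
position: [0.4741, -0.0793, 0.2823]
tool_rot: [3.14, -0.001, 1.397]
contact_force: [0.6, 0.9, -0.6]
gripper_width: 1.001
grasp_force: 0.0
```

```bash
python3 -c "
from h import *
c=shot('side','s7')
cv2.imwrite('pics/s7c.png',cv2.resize(c['frame'][110:290,180:440],None,fx=3,fy=3,interpolation=2))
print(env.read_state()['position']);go(.4735,.193,.285,1.571)"
```

```text
[ 0.47427397 -0.06940876  0.28124877]
xyz [258.8 -43.4  -2.3] yaw -0.163
```

View pics/s7c.png

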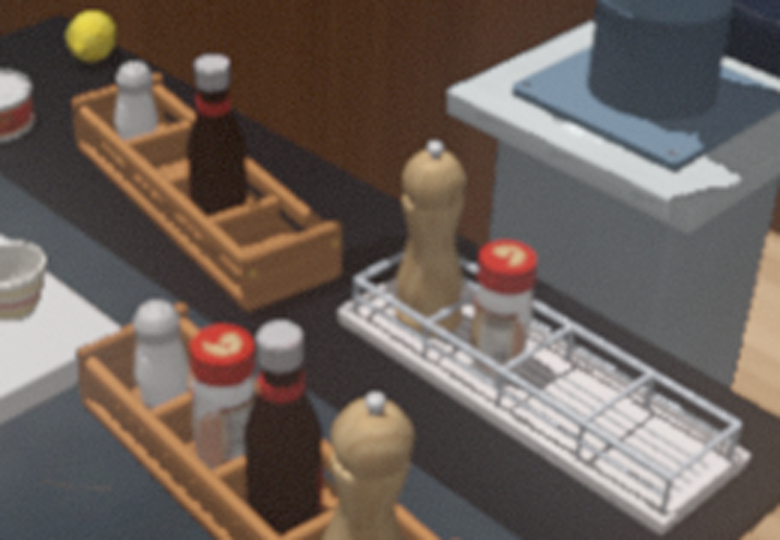

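The salt and sauce stand upright in their bays, and the mill and jar are left in the draining rack. Next is the jar.

In the tool's units: 200 mm / 250 = 0.8, 160 mm / 250 = 0.64, -0.173 rad / 3.1416 = -0.0551.

apply_moves(
  xyz=[
    [0.16, -0.028, 0],
    [0.32, -0.056, 0],
    [0.48, -0.084, 0],
    [0.64, -0.112, 0],
    [0.8, -0.136, 0],
  ],
  yaw=[-0.0111, -0.0223, -0.0334, -0.0446, -0.0551],
)

```text
clock: 16.22
position: [0.4749, 0.1235, 0.2817]
tool_rot: [3.141, -0.001, 1.572]
contact_force: [1.0, -0.5, 0.1]
gripper_width: 1.002
grasp_force: 0.0
```

In the tool's units: 90 mm / 250 = 0.36, 75 mm / 250 = 0.3.

apply_moves(
  xyz=[
    [0.14, 0, 0],
    [0.248, 0, 0.06],
    [0.264, 0, 0.18],
    [0.264, 0, 0.3],
    [0.264, 0, 0.36],
  ],
  yaw=[0, 0, 0, 0, 0],
)

```text
clock: 16.63
position: [0.4737, 0.188, 0.1885]
tool_rot: [-3.139, 0.002, 1.572]
contact_force: [-0.8, -1.2, -1.4]
gripper_width: 1.0
grasp_force: 0.0
```

apply_moves(
  xyz=[
    [0, 0, 0],
    [0, 0, 0],
    [0, 0, 0],
  ],
  yaw=[0, 0, 0],
)

```text
clock: 16.88
position: [0.4764, 0.188, 0.1925]
tool_rot: [3.14, -0.001, 1.57]
contact_force: [-0.5, -0.0, 0.9]
gripper_width: 1.002
grasp_force: 0.0
```

```bash
cat > red.py <<'E'
from h import *
c=shot('wrist','w8');h=cv2.cvtColor(c['frame'],cv2.COLOR_BGR2HSV)
m=cv2.inRange(h,(0,120,80),(5,255,255))|cv2.inRange(h,(172,120,80),(180,255,255));m[:,:190]=0;m[:,370:]=0
k=max(cv2.findContours(m,0,2)[0],key=cv2.contourArea);x,y,w,hh=cv2.boundingRect(k);print('bbox',x,y,w,hh,'pred top',proj(c,[.4735,.193,.114]))
print('near-edge based centre',plane(c,[(x+w/2,y+hh-w/2)],.114))
go(.4735,.193,.0853,1.571)
E
python3 red.py
```

```text
bbox 243 177 59 63 pred top [[272.59281192 211.0048835 ]]
near-edge based centre [[0.47343368 0.19339134 0.114     ]]
xyz [  4.6  -3.3 107.4] yaw -0.001
```

The lid is measured at (0.4734, 0.1934), as predicted. I descend and grip it.

In the tool's units: 107 mm / 250 = 0.428, 4.5 mm / 250 = 0.018.

apply_moves(
  xyz=[
    [0.018, -0.01, 0.08],
    [0.018, -0.01, 0.22],
    [0.018, -0.01, 0.34],
    [0.018, -0.01, 0.412],
    [0.018, -0.01, 0.428],
  ],
  yaw=[0, 0, 0, 0, 0],
)

```text
clock: 17.35
position: [0.4719, 0.1923, 0.0826]
tool_rot: [-3.139, 0.001, 1.571]
contact_force: [-1.0, -0.4, 0.5]
gripper_width: 0.997
grasp_force: 0.0
```

apply_moves(
  xyz=[
    [0, 0, 0],
    [0, 0, 0],
    [0, 0, 0],
    [0, 0, 0],
  ],
  yaw=[0, 0, 0, 0],
)

```text
clock: 17.68
position: [0.474, 0.1932, 0.0856]
tool_rot: [3.139, -0.002, 1.571]
contact_force: [0.4, 0.8, -0.5]
gripper_width: 1.003
grasp_force: 0.0
```

apply_moves(
  xyz=[
    [0, 0, 0],
    [0, 0, 0],
    [0, 0, 0],
    [0, 0, 0],
    [0, 0, 0],
  ],
  yaw=[0, 0, 0, 0, 0],
  grip=0,
  force=45,
)

```text
clock: 18.1
position: [0.473, 0.1928, 0.0845]
tool_rot: [3.141, -0.0, 1.571]
contact_force: [-1.1, -0.3, 5.5]
gripper_width: 0.507
grasp_force: 45.0
```

apply_moves(
  xyz=[
    [0, 0, 0],
    [0, 0, 0],
  ],
  yaw=[0, 0],
)

```text
clock: 18.27
position: [0.473, 0.1928, 0.0845]
tool_rot: [3.141, -0.001, 1.571]
contact_force: [-1.3, -0.1, 6.2]
gripper_width: 0.51
grasp_force: 45.0
```

In the tool's units: -160 mm / 250 = -0.64, -120 mm / 250 = -0.48.

apply_moves(
  xyz=[
    [0, 0, -0.04],
    [0, 0, -0.16],
    [0, 0, -0.32],
    [0, 0, -0.48],
    [0, 0, -0.64],
  ],
  yaw=[0, 0, 0, 0, 0],
)

```text
clock: 18.68
position: [0.4722, 0.1919, 0.246]
tool_rot: [-3.141, 0.001, 1.57]
contact_force: [0.0, 1.3, -1.3]
gripper_width: 0.508
grasp_force: 46.2
```

In the tool's units: -135 mm / 250 = -0.54, -95 mm / 250 = -0.38.

apply_moves(
  xyz=[
    [0, 0, -0.14],
    [-0.08, 0, -0.22],
    [-0.22, 0, -0.228],
    [-0.38, 0, -0.228],
    [-0.54, 0, -0.228],
  ],
  yaw=[0, 0, 0, 0, 0],
)

```text
clock: 19.1
position: [0.4725, 0.0564, 0.302]
tool_rot: [3.141, -0.001, 1.572]
contact_force: [1.4, -0.8, -1.9]
gripper_width: 0.501
grasp_force: 46.2
```

In the tool's units: -200 mm / 250 = -0.8, -160 mm / 250 = -0.64, 0.173 rad / 3.1416 = 0.0551.

apply_moves(
  xyz=[
    [-0.16, 0.008, 0],
    [-0.32, 0.024, 0],
    [-0.48, 0.04, 0],
    [-0.64, 0.056, 0],
    [-0.8, 0.068, 0],
  ],
  yaw=[0.0095, 0.0223, 0.0318, 0.0446, 0.0551],
)

```text
clock: 19.52
position: [0.4893, -0.1442, 0.3016]
tool_rot: [3.141, -0.001, 1.396]
contact_force: [1.2, 0.5, -1.5]
gripper_width: 0.509
grasp_force: 46.2
```

```bash
python3 -c "
from h import *
print(env.read_state()['position'],env.read_state()['gripper_width']);go(.4912,-.1912,.30,1.398)"
```

```text
[ 0.48933888 -0.14418777  0.30159389] 0.5087853273284484
xyz [-46.   10.    1.6] yaw -0.002
```

In the tool's units: 130 mm / 250 = 0.52, 90 mm / 250 = 0.36.

apply_moves(
  xyz=[
    [-0.1, 0.02, 0],
    [-0.188, 0.04, 0.04],
    [-0.188, 0.04, 0.2],
    [-0.188, 0.04, 0.36],
    [-0.188, 0.04, 0.52],
  ],
  yaw=[0, 0, 0, 0, 0],
)

```text
clock: 19.93
position: [0.4915, -0.1909, 0.1703]
tool_rot: [3.14, -0.0, 1.397]
contact_force: [0.8, 1.4, -2.0]
gripper_width: 0.506
grasp_force: 46.3
```

apply_moves(
  xyz=[
    [0, 0, 0],
    [0, 0, 0],
    [0, 0, 0],
    [0, 0, 0],
  ],
  yaw=[0, 0, 0, 0],
)

```text
clock: 20.27
position: [0.4934, -0.1911, 0.1738]
tool_rot: [3.137, 0.0, 1.398]
contact_force: [0.5, -0.1, -1.7]
gripper_width: 0.504
grasp_force: 46.7
```

```bash
python3 -c "
from h import *
shot('side','s8')
go(.4912,-.1912,.0885,1.398)"
```

```text
xyz [-0.7 -2.5 85.2] yaw 0.0
```

In the tool's units: 78 mm / 250 = 0.312, 76 mm / 250 = 0.304.

apply_moves(
  xyz=[
    [0, -0.004, 0.08],
    [0, -0.004, 0.18],
    [0, -0.004, 0.26],
    [0, -0.004, 0.304],
    [0, -0.004, 0.312],
  ],
  yaw=[0, 0, 0, 0, 0],
)

```text
clock: 20.73
position: [0.4905, -0.1898, 0.0927]
tool_rot: [-3.141, -0.0, 1.398]
contact_force: [-0.3, 0.3, -0.5]
gripper_width: 0.507
grasp_force: 46.9
```

In the tool's units: 4 mm / 250 = 0.016, 3 mm / 250 = 0.012.

apply_moves(
  xyz=[
    [0, 0, 0.008],
    [0, 0, 0.012],
    [0, 0, 0.016],
    [0, 0, 0.016],
    [0, 0, 0.016],
  ],
  yaw=[0, 0, 0, 0, 0],
)

```text
clock: 21.15
position: [0.4911, -0.1904, 0.0897]
tool_rot: [3.14, 0.0, 1.398]
contact_force: [0.2, 0.3, -1.6]
gripper_width: 0.506
grasp_force: 46.9
```

In the tool's units: 2 mm / 250 = 0.008, 1.5 mm / 250 = 0.006.

apply_moves(
  xyz=[
    [0, 0, 0.004],
    [0, 0, 0.006],
    [0, 0, 0.008],
    [0, 0, 0.008],
    [0, 0, 0.008],
  ],
  yaw=[0, 0, 0, 0, 0],
)

```text
clock: 21.57
position: [0.4911, -0.1906, 0.0885]
tool_rot: [3.14, -0.001, 1.397]
contact_force: [-4.4, 2.3, 14.5]
gripper_width: 0.508
grasp_force: 48.4
```

apply_moves(
  xyz=[
    [0, 0, 0],
    [0, 0, 0],
    [0, 0, 0],
    [0, 0, 0],
    [0, 0, 0],
  ],
  yaw=[0, 0, 0, 0, 0],
  grip=1,
)

```text
clock: 21.98
position: [0.4906, -0.1902, 0.0869]
tool_rot: [-3.141, 0.0, 1.398]
contact_force: [-0.3, 0.4, 0.7]
gripper_width: 1.002
grasp_force: 0.0
```

In the tool's units: -165 mm / 250 = -0.66, -125 mm / 250 = -0.5.

apply_moves(
  xyz=[
    [0, 0, -0.04],
    [0, 0, -0.18],
    [0, 0, -0.34],
    [0, 0, -0.5],
    [0, 0, -0.66],
  ],
  yaw=[0, 0, 0, 0, 0],
)

```text
clock: 22.4
position: [0.4899, -0.1905, 0.2543]
tool_rot: [-3.141, 0.0, 1.397]
contact_force: [0.7, 0.6, 0.3]
gripper_width: 1.004
grasp_force: 0.0
```

In the tool's units: 185 mm / 250 = 0.74, 145 mm / 250 = 0.58.

apply_moves(
  xyz=[
    [0.1, -0.02, -0.14],
    [0.26, -0.048, -0.2],
    [0.42, -0.08, -0.2],
    [0.58, -0.112, -0.2],
    [0.74, -0.144, -0.2],
  ],
  yaw=[0, 0, 0, 0, 0],
)

```text
clock: 22.82
position: [0.4867, -0.0004, 0.3032]
tool_rot: [3.14, -0.001, 1.397]
contact_force: [1.3, -0.7, 0.5]
gripper_width: 0.999
grasp_force: 0.0
```

In the tool's units: 117 mm / 250 = 0.468, 100 mm / 250 = 0.4, -0.173 rad / 3.1416 = -0.0551.

apply_moves(
  xyz=[
    [0.14, -0.024, 0],
    [0.28, -0.048, 0],
    [0.4, -0.064, 0],
    [0.468, -0.072, 0],
    [0.468, -0.072, 0],
  ],
  yaw=[-0.0159, -0.0318, -0.0477, -0.0551, -0.0551],
)

```text
clock: 23.23
position: [0.4892, 0.1204, 0.3022]
tool_rot: [3.142, -0.001, 1.577]
contact_force: [-0.4, 0.5, 0.2]
gripper_width: 1.002
grasp_force: 0.0
```

apply_moves(
  xyz=[
    [0, 0, 0],
    [0, 0, 0],
    [0, 0, 0],
    [0, 0, 0],
  ],
  yaw=[0, 0, 0, 0],
)

```text
clock: 23.57
position: [0.4895, 0.1147, 0.3022]
tool_rot: [3.141, 0.0, 1.568]
contact_force: [-0.0, 0.5, -0.1]
gripper_width: 1.002
grasp_force: 0.0
```

```bash
python3 - <<'E'
from h import *
c=shot('wrist','w9');h=cv2.cvtColor(c['frame'],cv2.COLOR_BGR2HSV)
print('pred knob',proj(c,[.4735,.113,.178]))
p=proj(c,[.4735,.113,.178])[0].astype(int)
# pale low-saturation knob near prediction
m=cv2.inRange(h,(0,0,110),(180,60,255)); q=np.zeros_like(m);s=22;sl=np.s_[p[1]-s:p[1]+s,p[0]-s:p[0]+s];q[sl]=m[sl]
n,l,st,ce=cv2.connectedComponentsWithStats(q);i=[(st[j],ce[j].round(1)) for j in range(1,n) if st[j][4]>15];print(i)
for st_,ce_ in i: print(plane(c,[ce_],.178))
go(.4735,.113,.1303,1.571)
E
```

```text
pred knob [[258.51917739 201.90551889]]
[(array([236, 179,   4,   7,  16], dtype=int32), array([236.9, 181.1])), (array([253, 196,  13,  13, 131], dtype=int32), array([258.9, 202.2]))]
[[0.4552281 0.1317939 0.178    ]]
[[0.47382975 0.11272834 0.178     ]]
xyz [ -2.  -16.  171.8] yaw -0.003
```

The mill knob is at (0.4738, 0.1127), within 0.5 mm of plan. I go down to the head.

In the tool's units: 125 mm / 250 = 0.5, 115 mm / 250 = 0.46.

apply_moves(
  xyz=[
    [-0.008, -0.04, 0.08],
    [-0.008, -0.064, 0.22],
    [-0.008, -0.064, 0.36],
    [-0.008, -0.064, 0.46],
    [-0.008, -0.064, 0.5],
  ],
  yaw=[0, 0, 0, 0, 0],
)

```text
clock: 24.03
position: [0.4712, 0.1132, 0.1741]
tool_rot: [-3.137, 0.002, 1.57]
contact_force: [-0.4, -0.2, 0.4]
gripper_width: 0.996
grasp_force: 0.0
```

In the tool's units: 47 mm / 250 = 0.188, 44 mm / 250 = 0.176.

apply_moves(
  xyz=[
    [0, 0, 0.06],
    [0, 0, 0.128],
    [0, 0, 0.176],
    [0, 0, 0.188],
    [0, 0, 0.188],
  ],
  yaw=[0, 0, 0, 0, 0],
)

```text
clock: 24.45
position: [0.4736, 0.114, 0.1301]
tool_rot: [-3.141, 0.0, 1.57]
contact_force: [0.7, 0.1, -0.6]
gripper_width: 1.004
grasp_force: 0.0
```

apply_moves(
  xyz=[
    [0, 0, 0],
    [0, 0, 0],
    [0, 0, 0],
    [0, 0, 0],
  ],
  yaw=[0, 0, 0, 0],
)

```text
clock: 24.78
position: [0.4738, 0.1146, 0.1307]
tool_rot: [3.14, -0.001, 1.571]
contact_force: [0.0, -0.3, 0.3]
gripper_width: 0.998
grasp_force: 0.0
```

In the tool's units: -1.5 mm / 250 = -0.006.

apply_moves(
  xyz=[
    [-0.006, 0, 0],
    [-0.006, 0, 0],
    [-0.006, 0, 0],
  ],
  yaw=[0, 0, 0],
)

```text
clock: 25.03
position: [0.4734, 0.1128, 0.1301]
tool_rot: [3.141, -0.0, 1.571]
contact_force: [-1.1, -0.3, 0.2]
gripper_width: 0.998
grasp_force: 0.0
```

apply_moves(
  xyz=[
    [0, 0, 0],
    [0, 0, 0],
    [0, 0, 0],
    [0, 0, 0],
    [0, 0, 0],
  ],
  yaw=[0, 0, 0, 0, 0],
  grip=0,
  force=55,
)

```text
clock: 25.45
position: [0.4737, 0.113, 0.1305]
tool_rot: [3.141, -0.0, 1.571]
contact_force: [-1.4, 0.4, 6.2]
gripper_width: 0.535
grasp_force: 55.8
```

apply_moves(
  xyz=[
    [0, 0, 0],
    [0, 0, 0],
    [0, 0, 0],
  ],
  yaw=[0, 0, 0],
)

```text
clock: 25.7
position: [0.4737, 0.113, 0.1305]
tool_rot: [3.141, -0.0, 1.571]
contact_force: [-1.4, 0.3, 5.9]
gripper_width: 0.534
grasp_force: 55.8
```

apply_moves(
  xyz=[
    [0, 0, -0.024],
    [0, 0, -0.1],
    [0, 0, -0.24],
    [0, 0, -0.38],
    [0, 0, -0.5],
  ],
  yaw=[0, 0, 0, 0, 0],
)

```text
clock: 26.12
position: [0.4733, 0.1124, 0.257]
tool_rot: [3.141, 0.0, 1.57]
contact_force: [0.9, 0.8, -1.4]
gripper_width: 0.534
grasp_force: 56.9
```

In the tool's units: -146 mm / 250 = -0.584, -130 mm / 250 = -0.52, 0.173 rad / 3.1416 = 0.0551.

apply_moves(
  xyz=[
    [-0.1, 0.032, 0],
    [-0.24, 0.072, 0],
    [-0.38, 0.116, 0],
    [-0.52, 0.16, 0],
    [-0.584, 0.18, 0],
  ],
  yaw=[0.0095, 0.0223, 0.035, 0.0477, 0.0551],
)

```text
clock: 26.53
position: [0.5188, -0.0384, 0.2557]
tool_rot: [3.14, 0.002, 1.391]
contact_force: [-0.4, -0.7, -1.6]
gripper_width: 0.535
grasp_force: 56.9
```

In the tool's units: 38 mm / 250 = 0.152, 30 mm / 250 = 0.12.

apply_moves(
  xyz=[
    [0, 0, 0.06],
    [0, 0, 0.12],
    [0, 0, 0.152],
    [0, 0, 0.152],
    [0, 0, 0.152],
  ],
  yaw=[0, 0, 0, 0, 0],
)

```text
clock: 26.95
position: [0.5181, -0.0329, 0.217]
tool_rot: [-3.141, 0.0, 1.398]
contact_force: [-0.2, -0.2, -2.0]
gripper_width: 0.534
grasp_force: 56.9
```

apply_moves(
  xyz=[
    [0, 0, 0],
    [0, 0, 0],
    [0, 0, 0],
    [0, 0, 0],
  ],
  yaw=[0, 0, 0, 0],
)

```text
clock: 27.28
position: [0.5187, -0.033, 0.2175]
tool_rot: [3.141, -0.0, 1.398]
contact_force: [-1.6, 0.8, -1.3]
gripper_width: 0.536
grasp_force: 56.9
```

```bash
python3 - <<'E'
from h import *
c=shot('side');w=shot('wrist')
a=cv2.resize(c['frame'][100:240,190:330],None,fx=2.8,fy=2.8,interpolation=2)
b=cv2.resize(w['frame'][0:300,170:390],None,fx=1.8,fy=1.8,interpolation=2)
m=np.zeros((545,790,3),np.uint8);m[:a.shape[0],:a.shape[1]]=a;m[:b.shape[0],394:394+b.shape[1]]=b
cv2.imwrite('pics/m9.png',m)
print(env.read_state()['tool_rot'],env.read_state()['position'],env.read_state()['gripper_width']);go(.5188,-.0337,.1345,1.398)
E
```

```text
[ 3.14111688e+00 -2.27277363e-04  1.39796200e+00] [ 0.51856356 -0.03299679  0.21731419] 0.531307217438157
xyz [-0.7  0.3 82.8] yaw -0.0
```

View pics/m9.png

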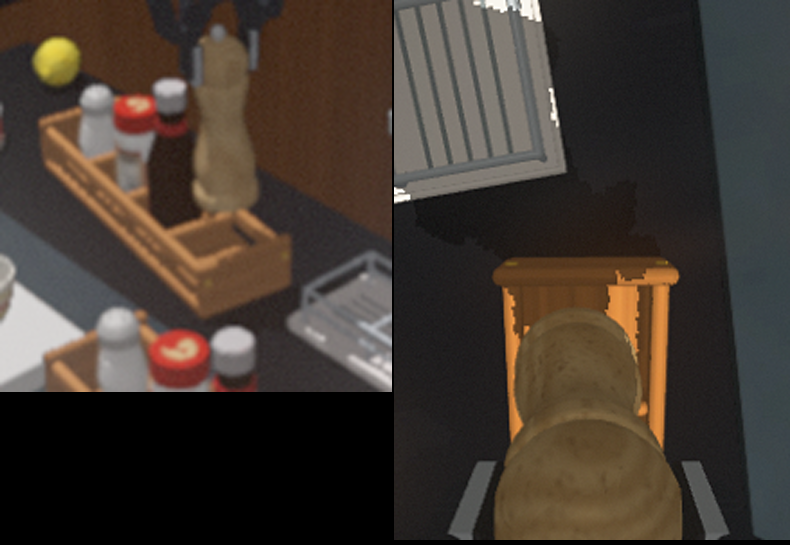

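The mill is upright above bay 1. Its foot (crop columns 517–638) sits about 5 mm toward the robot relative to the head, so I shift it 4 mm away and lower it in stages, watching the force.

In the tool's units: 40 mm / 250 = 0.16, 38 mm / 250 = 0.152.

apply_moves(
  xyz=[
    [-0.002, 0.016, 0.04],
    [-0.002, 0.016, 0.1],
    [-0.002, 0.016, 0.152],
    [-0.002, 0.016, 0.16],
    [-0.002, 0.016, 0.16],
  ],
  yaw=[0, 0, 0, 0, 0],
)

```text
clock: 27.8
position: [0.5216, -0.0344, 0.176]
tool_rot: [-3.14, 0.001, 1.398]
contact_force: [0.4, -0.3, -1.1]
gripper_width: 0.533
grasp_force: 56.9
```

In the tool's units: 14 mm / 250 = 0.056, 12 mm / 250 = 0.048.

apply_moves(
  xyz=[
    [0, 0, 0.012],
    [0, 0, 0.024],
    [0, 0, 0.036],
    [0, 0, 0.048],
    [0, 0, 0.056],
  ],
  yaw=[0, 0, 0, 0, 0],
)

```text
clock: 28.22
position: [0.5223, -0.0342, 0.1628]
tool_rot: [3.141, -0.0, 1.398]
contact_force: [-0.2, -0.7, -1.5]
gripper_width: 0.533
grasp_force: 56.9
```

apply_moves(
  xyz=[
    [0, 0, 0.02],
    [0, 0, 0.04],
    [0, 0, 0.064],
    [0, 0, 0.088],
    [0, 0, 0.096],
  ],
  yaw=[0, 0, 0, 0, 0],
)

```text
clock: 28.63
position: [0.5216, -0.0342, 0.1379]
tool_rot: [-3.14, 0.0, 1.398]
contact_force: [-0.6, -1.0, -1.6]
gripper_width: 0.53
grasp_force: 56.9
```

In the tool's units: 3 mm / 250 = 0.012, 2 mm / 250 = 0.008.

apply_moves(
  xyz=[
    [0, 0, 0.004],
    [0, 0, 0.008],
    [0, 0, 0.012],
    [0, 0, 0.012],
    [0, 0, 0.012],
  ],
  yaw=[0, 0, 0, 0, 0],
)

```text
clock: 29.05
position: [0.5224, -0.0343, 0.1362]
tool_rot: [3.141, -0.0, 1.398]
contact_force: [-0.4, 0.6, -1.7]
gripper_width: 0.535
grasp_force: 56.9
```

In the tool's units: 2 mm / 250 = 0.008, 1.5 mm / 250 = 0.006.

apply_moves(
  xyz=[
    [0, 0, 0.004],
    [0, 0, 0.006],
    [0, 0, 0.008],
    [0, 0, 0.008],
    [0, 0, 0.008],
  ],
  yaw=[0, 0, 0, 0, 0],
)

```text
clock: 29.47
position: [0.5225, -0.0343, 0.1345]
tool_rot: [3.141, -0.0, 1.398]
contact_force: [-1.4, 0.5, 6.0]
gripper_width: 0.541
grasp_force: 57.5
```

The mill touches the floor at the expected height, so I release it and retreat.

apply_moves(
  xyz=[
    [0, 0, 0],
    [0, 0, 0],
    [0, 0, 0],
    [0, 0, 0],
    [0, 0, 0],
  ],
  yaw=[0, 0, 0, 0, 0],
  grip=1,
)

```text
clock: 29.88
position: [0.5223, -0.0343, 0.134]
tool_rot: [3.142, 0.0, 1.398]
contact_force: [0.0, -0.0, 0.7]
gripper_width: 1.0
grasp_force: 0.0
```

In the tool's units: -140 mm / 250 = -0.56, -105 mm / 250 = -0.42.

apply_moves(
  xyz=[
    [0, 0, -0.04],
    [0, 0, -0.14],
    [0, 0, -0.28],
    [0, 0, -0.42],
    [0, 0, -0.56],
  ],
  yaw=[0, 0, 0, 0, 0],
)

```text
clock: 30.3
position: [0.5218, -0.0347, 0.2762]
tool_rot: [-3.141, 0.0, 1.397]
contact_force: [1.3, 0.1, -0.1]
gripper_width: 1.0
grasp_force: 0.0
```

In the tool's units: 190 mm / 250 = 0.76, 150 mm / 250 = 0.6.

apply_moves(
  xyz=[
    [0.12, 0, -0.04],
    [0.28, 0, -0.08],
    [0.44, 0, -0.08],
    [0.6, 0, -0.08],
    [0.76, 0, -0.08],
  ],
  yaw=[0, 0, 0, 0, 0],
)

```text
clock: 30.72
position: [0.555, 0.1547, 0.2953]
tool_rot: [3.141, -0.001, 1.397]
contact_force: [1.2, -0.8, 0.1]
gripper_width: 1.001
grasp_force: 0.0
```

In the tool's units: 120 mm / 250 = 0.48, 80 mm / 250 = 0.32.

apply_moves(
  xyz=[
    [0.16, -0.04, 0],
    [0.32, -0.08, 0],
    [0.48, -0.12, 0],
    [0.48, -0.12, 0],
    [0.48, -0.12, 0],
  ],
  yaw=[0, 0, 0, 0, 0],
)

```text
clock: 31.13
position: [0.545, 0.2795, 0.2941]
tool_rot: [-3.141, 0.0, 1.403]
contact_force: [0.4, -1.7, 0.2]
gripper_width: 0.999
grasp_force: 0.0
```

```bash
python3 - <<'E'
from h import *
c=shot('side');t=shot('top')
a=cv2.resize(c['frame'][100:240,190:330],None,fx=2.8,fy=2.8,interpolation=2)
b=cv2.resize(t['frame'][205:285,285:440],None,fx=2.5,fy=2.5,interpolation=2)
m=np.zeros((395,790,3),np.uint8);m[:a.shape[0],:a.shape[1]]=a;m[:b.shape[0],394:394+b.shape[1]]=b
cv2.imwrite('pics/m10.png',m)
print(env.read_state()['position'])
for y,z,n in((.12,.182,'mill'),(.04,.174,'sauce'),(-.04,.118,'jar'),(-.12,.102,'salt')):
    p=proj(t,[.498+y*.172,-.152+y*.985,z])[0]; q=proj(c,[.498+y*.172,-.152+y*.985,z])[0]; print(n,'crop top',(p-[285,205])*2.5+[394,0],'side',(q-[190,100])*2.8)
E
```

```text
[0.54630636 0.27502703 0.29452566]
mill crop top [483.0124418   57.54002859] side [219.1589521  112.28556002]
sauce crop top [570.57653276  72.72204961] side [173.36969916  84.80940881]
jar crop top [643.22614941  93.59341844] side [134.13858846 104.19423742]
salt crop top [721.54295015 108.40026492] side [97.45915065 87.08221724]
```

View pics/m10.png

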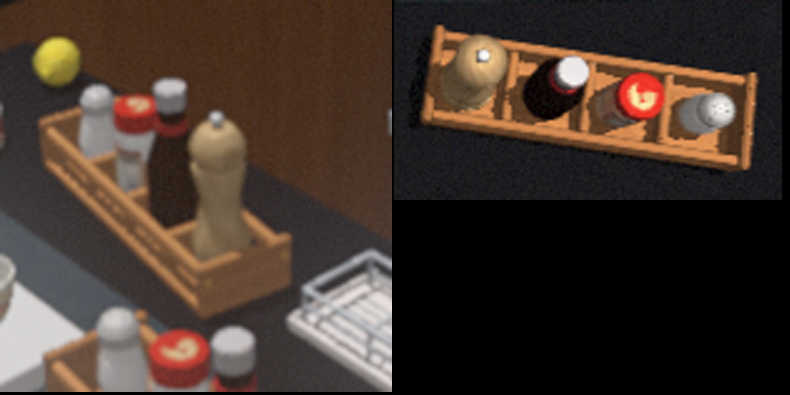

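All four stand upright in bay order mill, sauce, jar, salt. Their tops at (483,56), (572,72), (641,96) and (718,111) in the crop match the predicted bay centres to within about 1–2 camera pixels.

```bash
python3 -c "
from h import *
print(order.job_done())"
```

```text
the job is handed in; nothing more can be done
None
```

The mill, sauce, jar and salt now stand upright in the empty rack, in the same left-to-right order as the filled rack, and the job is handed in; the hand-in call gave no verdict.

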